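# Register a printing block against the sprung stop

### The arm

A 6-joint arm with a two-finger parallel gripper is mounted at the origin on a cart in front of the work surface, level with it; the furniture and walls round the work are solid. World frame = base frame: x ahead of the robot, y to its left, z up, the work surface at z = 0. Lengths are in m, angles in rad, forces in N, time in s.
With the tool pointing down it reaches from about 0.375 to 0.9 m from the base axis. Payload 3.1 kg.
Tool frame: the origin (TCP) lies on the centre line of the jaws, within the pads' length; the fingertips stand 14 mm ahead of it and the grasp point (between the pads) lies 5 mm behind it; z points along the fingers, y is the line along which they close (so a half turn about z gives the same grasp; the last joint's range is limited). The gripper opens to 87 mm and grips with 3 to 60 N. Pads are 19 mm wide; open, the fingers measure 117 mm over their backs; the gripper's body (75 mm by 190 mm) begins 51 mm behind the grasp point.
Start: joints at [-0.178, 0.527, 1.433, -0, 1.181, -0.178], TCP at [0.625, 0, 0.237] pointing down, gripper open.
Joint ranges: [-3.08, 3.08], [-0.75, 2.2], [0.22, 2.44], [-1.43, 4.57], [0, 2.65], [-2.85, 2.85]. Speed limits (rad/s): [2.79, 2.79, 3.14, 3.14, 3.14, 3.14].

### API

Orientations are given as a unit quaternion [x, y, z, w].
In Python, from station import get_state, snapshot, camera_model, finish_job, regions_of, spot_point gives the robot as it stands.
- The arm moves only by the tool apply_moves, never from a script. Its argument "plan" is a list of rows, each an object with "gripper": the closure, from -1 (fully open) to 1 (shut); "translation": the shift along the tool's x, y, z as a fraction of full scale, a list of three; "angular": the turn, a rotation vector about the tool's x, y, z as a fraction of full scale, a list of three. A call has 1 to 10 rows; each row is the pose to reach, as a shift and turn from the pose commanded when the call began, along the tool's axes at that moment, turning the shorter way round; what a row does not reach only later rows make up. Full scale, the value 1, is 0.6 m for a shift and pi rad for a turn. A row lasts 1/10 s, in which the tool goes at most 50 mm and 8.59 degrees, less where a joint would pass 70% of its speed; a pose out of reach is approached as far as the arm can. A call with a number of a shift or a turn outside -1 to 1 is refused whole. A call with a gripper value outside its range is refused whole. The fingers move at their own pace and stop on an object; "force" is the grip in N (left out, the last holds). Time passes only in rows, so rows that repeat a pose let the fingers close. It gives the time, the measured TCP pose, the force, the opening and the grip force at its end, in the units of the state.
- get_state(): the state, without advancing time (a new reading comes with each control period).
- snapshot(name): name is "scene" or "side" or "wrist"; returns the picture (384x512x3 uint8, red, green, blue); there is no depth.
- camera_model(name): a dict with "K" (3x3 intrinsics, pixels), "rvec" (rotation vector, rad) and "tvec" (3), from world to camera coordinates, as OpenCV has them; the wrist camera has in their place "T_tool_cam" (4x4, takes a point from camera to tool coordinates, whose origin is the TCP and whose axes are the flange's). Camera axes: x right, y down, z forward; pixel columns grow to the right and rows downward; lengths in m; the calibration is good to about 2 mm. The wrist camera is an equidistant fisheye: a pixel r from the principal point sees the ray r / f radians off the axis. A picture is of the moment at which its call begins: read the wrist's pose just before it. camera_model takes no time and is no camera call.
- finish_job(): hands the job in; it is judged then, once.
Trained networks look in the newest picture that a camera, given by its name, has taken for a name from the list of things; names that differ only in an ending like _2 or _b are one class to them, and where a whole thing is asked for, a point or a joint stands for the part that bears it (a point fixed in the world has none). Each returns a list of dicts, best first, with "conf" (0 to 1); they miss things now and then, are a little off and sometimes report something else, mostly with a low value. They report only what shows in the picture. A call takes as long as a camera call. They do not tell look-alikes from the thing itself.
- regions_of(camera, thing): "pixels" (384x512 bool, what is visible of it).
- spot_point(camera, thing): "at" ([x, y, z] in m, in the coordinates of the camera as it stood for that picture, good to about 4 mm: a listed point, or the origin of a listed thing).
The state is a dict: "time": time; "joints": joint angles; "joint_velocities": joint speeds; "effort": joint torques, N m; "position": TCP position; "eef_rot": TCP orientation; "force": force on the tool from outside, world axes, zero at the start; "moment": the same for the moment, N m; "grip_width": finger opening in m; "finger_force": force on a finger pad.
Only numpy, scipy, OpenCV 4.12 (cv2) and the standard library are available. Lean on these libraries where they do the work, as an engineer would, in place of code of your own. Each camera call takes 0.05 s, during which the arm holds its last target. There are 200 camera calls.

### The job

Lay the printing block, leaf side up, flat in the channel of the registration bed, clear of the sprung brass plunger; then slide it along the channel against the plunger until it is square and hard up against the two steel stops. Finish while still holding it there with the hand and a steady, moderate push: the program ends with the spring pressed in, nothing is let go. Leave the other things on the table alone.

Things in the scene. Friction and masses are not known exactly. Their poses are not given: they have to be found in the camera images.
- block_center (a point): Loose printing block: plain cuboid of pale wood, green top face with a white leaf motif; 84 mm long (its x), 44 mm wide (its y), 36 mm high (z, up), 0.1 to 0.21 kg. This point is its centre, 18 mm above its underside. Grip it across the 44 mm width; either end may go foremost.
- bed: Registration bed: wooden board, fixed, 220x100 mm, floor 8 mm above the table, with a channel 48 mm wide between two rails (rail tops 16 mm above the table, inner top edges bevelled). Origin: at table height, mid channel, under the stop faces. x runs along the channel to the stops, y across, z up. Rails from x = -150 to 0 mm, open at the near end; spring housing at x = 12 to 52 mm, 42 mm high.
- stops: Hard stops: two fixed steel posts at the far end of the channel, one each side of the plunger, 18.5 mm either side of the channel's middle (10 mm wide, tops 38 mm above the table). Their faces lie at the bed's x = 0, where the block's front end must come to rest. Friction on the floor included, some 12 to 20 N of push along x holds the block firmly on them. Origin and axes as the bed's.
- plunger (a joint): Travel of the sprung brass plunger, m: 0 = out, grows as it is pressed along the bed's +x; a 12 mm pin, mid channel, its axis 31 mm above the table. When out its nose is 15 mm before the stop faces (bed's x = -15 mm), so it reads about 0.015 with the block on the stops. About 2.5 N starts it, 7 N at the stops; it springs back if let go.
- tape_dispenser: Black desk tape dispenser, 50x142x74 mm; a loose bystander, to be left alone. Origin at the centre of its underside.
- glass: Clear rinse glass, 81 mm across, 86 mm high; a loose bystander, to be left alone. Origin at the centre of its underside.
- jar_red: Glass pigment jar, red, black lid, 46 mm across, 61 mm high; a loose bystander, to be left alone. Origin at the centre of its underside.
- jar_yellow: Glass pigment jar, yellow, white lid, 48 mm across, 65 mm high; a loose bystander, to be left alone. Origin at the centre of its underside.
- red_tube: Paint tube with red band, 36x109x25 mm; a loose bystander, to be left alone. Origin at the centre of its underside.
- ink_stone: Black slate ink stone, 64x90x18 mm; a loose bystander, to be left alone. Origin at the centre of its underside.
- masking_tape: Roll of masking tape lying flat, 100 mm across, 24 mm high; a loose bystander, to be left alone. Origin at the centre of its underside.
- eraser: White eraser in a blue sleeve, 24x58x13 mm; a loose bystander, to be left alone. Origin at the centre of its underside.
Not all that is in view belongs to the job. What is shaped like the part that bears block_center but orange or turquoise is not meant.

How it is judged:
On the way:
1. the block lies flat in the channel, between the rails, with the plunger still out (y of block_center in the frame of bed between -0.004 and 0.004 m and z of block_center in the frame of bed between 0.0235 and 0.0285 m and angle between block_center's own z axis and vertical below 0.05 rad and x of block_center in the frame of bed between -0.14 and -0.05 m and angle between the x axis of block_center and the x axis of bed, either way round below 0.08 rad and value of joint plunger below 0.003 m), for 0.2 s.
At the end, for the whole second after the job is handed in: Block flat, leaf side up in the channel (height within 2.5 mm, tilt < 0.05 rad, square within 0.04 rad), its end within 3 mm of the stops, plunger in at least 13.5 mm, block bearing on the stops with 1 to 40 N, at rest, the hand still pressing or gripping it with over 1 N (y of block_center in the frame of bed between -0.004 and 0.004 m and z of block_center in the frame of bed between 0.0235 and 0.0285 m and angle between block_center's own z axis and vertical below 0.05 rad and x of block_center in the frame of bed between -0.045 and -0.039 m and angle between the x axis of block_center and the x axis of bed, either way round below 0.04 rad and value of joint plunger above 0.0135 m and contact force between block and stops between 1 and 40 N and contact force between any of the fingers, the arm and block above 1 N and linear speed of block below 0.01 m/s); the arm keeps its last pose, push and grip.
It fails at once if another thing on the table was moved by more than 30 mm (distance of any of tape_dispenser, glass, jar_red, jar_yellow, red_tube, ink_stone, masking_tape, eraser from where it was at the start of the episode above 0.03 m).
It also fails if it takes over 45 s, if anything falls off the work surface, if the arm or the gripper's body presses on something with over 40 N, if the wrist force passes 120 N, or if a joint passes its speed limit or range.

## Working session

There is one attempt and no reset: what is moved stays moved. The work goes in short steps, Python scripts to look and compute and a tool call to move; the robot and the scene stay as the last step left them, time stands still between calls to the robot, and variables do not carry over. Pictures are saved under pics/ and viewed, at most 10 in all, crops included, and the job is handed in when it is done.

Besides the shell and the picture viewer there is one more tool, called after ">>>" as name(argument=value, ...) on one line, values as JSON. apply_moves: Moves the arm, as the interface text tells. Shift numbers are shares of 0.6 m and turn numbers shares of pi rad, none past 1 either way. Its arguments: {"type":"object","properties":{"plan":{"type":"array"},"force":{"type":"number"}},"required":["plan"]}

```bash
mkdir -p pics; ls
cat > h.py <<'E'
import numpy as np,cv2
from scipy.spatial.transform import Rotation as R
from station import *
def T_wc(cam,st=None):
    m=camera_model(cam);T=np.eye(4)
    if cam=='wrist':
        st=st or get_state();T[:3,:3]=R.from_quat(st['eef_rot']).as_matrix();T[:3,3]=st['position'];return T@np.array(m['T_tool_cam'])
    r=cv2.Rodrigues(np.array(m['rvec'],float))[0];T[:3,:3]=r.T;T[:3,3]=-r.T@np.array(m['tvec']).ravel();return T
def ray(cam,uv,z,st=None):
    "world point where pixel ray meets height z"
    T=T_wc(cam,st);K=np.array(camera_model(cam)['K']);p=(np.array(uv,float)-K[:2,2])/[K[0,0],K[1,1]]
    if cam=='wrist':
        t=np.hypot(*p);d=np.r_[p/max(t,1e-9)*np.sin(t),np.cos(t)]
    else: d=np.r_[p,1]
    d=T[:3,:3]@d;return T[:3,3]+d*(z-T[2,3])/d[2]
def w(cam,at,st=None): return (T_wc(cam,st)@np.r_[at,1])[:3]
def save(img,n): cv2.imwrite('pics/'+n,img[:,:,::-1])
E
python3 - <<'E'
from h import *
np.set_printoptions(precision=3,suppress=True)
print(get_state()['time'])
for c in ['scene','side']:
    im=snapshot(c);save(im,c+'0.png');print(c,T_wc(c)[:3,3])
    for t in ['block_center','bed','plunger','stops']:
        for d in spot_point(c,t)[:4]:
            a=np.array(d['at']);K=np.array(camera_model(c)['K']);p=K@a;print(t,round(d['conf'],2),w(c,a),(p[:2]/p[2]).round())
E
```

```text
pics
0.0
scene [-0.158 -1.52   0.865]
block_center 0.77 [ 0.522 -0.303  0.015] [271. 229.]
block_center 0.66 [ 0.43  -0.214  0.017] [240. 223.]
block_center 0.54 [ 0.466 -0.105  0.013] [237. 210.]
bed 0.93 [ 0.616  0.134 -0.007] [245. 185.]Traceback (most recent call last):
  File "<stdin>", line 7, in <module>
ValueError: it knows: bed, block_center, eraser, glass, ink_stone, jar_red, jar_yellow, masking_tape, red_tube, stops, tape_dispenser
```

Run:
```python
from h import *
np.set_printoptions(precision=3,suppress=True)
for c in ['scene','side','wrist']:
    st=get_state();im=snapshot(c);save(im,c+'0.png');print(c,T_wc(c,st)[:3,3])
    for t in ['block_center','bed','stops','glass','tape_dispenser','jar_red','jar_yellow','red_tube','ink_stone','masking_tape','eraser'][:3 if c!='scene' else 11]:
        for d in spot_point(c,t)[:3]:
            a=np.array(d['at']);K=np.array(camera_model(c)['K']);p=K@a;print(t,round(d['conf'],2),w(c,a,st),(p[:2]/p[2]).round())
a=cv2.imread('pics/scene0.png');b=cv2.imread('pics/side0.png');c=cv2.imread('pics/wrist0.png')
cv2.imwrite('pics/all0.png',cv2.resize(np.vstack([np.hstack([a,b])]),(800,300)))
```

```text
scene [-0.158 -1.52   0.865]
block_center 0.66 [ 0.432 -0.214  0.017] [240. 223.]
block_center 0.59 [ 0.468 -0.106  0.013] [237. 210.]
block_center 0.56 [ 0.524 -0.303  0.015] [272. 229.]
bed 0.68 [ 0.615  0.135 -0.004] [244. 185.]
stops 0.62 [ 0.614  0.136 -0.004] [244. 185.]
stops 0.44 [ 0.783  0.105 -0.002] [278. 180.]
glass 0.59 [ 0.606 -0.414  0.005] [306. 240.]
tape_dispenser 0.87 [ 0.532 -0.542 -0.003] [308. 265.]
jar_red 0.6 [ 0.751  0.031 -0.003] [280. 187.]
jar_yellow 0.59 [ 0.784  0.107 -0.005] [278. 180.]
jar_yellow 0.34 [ 0.616  0.134 -0.006] [245. 185.]
ink_stone 0.64 [ 0.615  0.397 -0.001] [223. 165.]
masking_tape 0.82 [ 0.391 -0.437 -0.001] [257. 260.]
eraser 0.54 [ 0.393 -0.437 -0.001] [257. 260.]
eraser 0.52 [0.522 0.397 0.   ] [206. 168.]
eraser 0.46 [ 0.614  0.135 -0.007] [244. 185.]
side [0.436 1.418 0.611]
block_center 0.82 [ 0.434 -0.21   0.02 ] [297. 203.]
block_center 0.71 [ 0.524 -0.304  0.018] [276. 195.]
block_center 0.67 [0.522 0.396 0.004] [261. 284.]
bed 0.91 [0.609 0.131 0.002] [242. 242.]
bed 0.57 [ 0.392 -0.434  0.002] [307. 190.]
stops 0.63 [0.612 0.134 0.003] [241. 242.]
wrist [0.625 0.08  0.384]
block_center 0.72 [ 0.469 -0.105  0.015] [147. 237.]
bed 0.66 [ 0.614  0.13  -0.001] [251.  52.]
stops 0.69 [0.618 0.135 0.003] [255.  46.]
```

View pics/scene0.png

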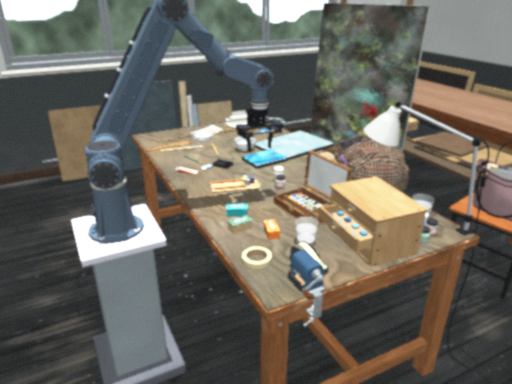

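View pics/wrist0.png

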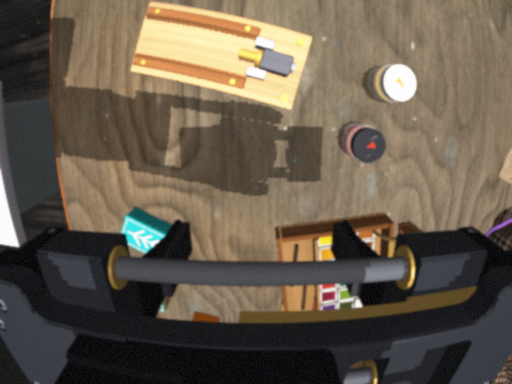

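The wrist view shows the turquoise decoy at (147,232) and the bed at the top, with its stops near (260,60). The scene view has three look-alikes: turquoise at (237,210), green at (240,222) and orange at (272,229). Green fits the description, so I'll check it in a close crop.

Run:
```python
from h import *
np.set_printoptions(precision=3,suppress=True)
a=cv2.imread('pics/scene0.png')[190:250,210:300];b=cv2.imread('pics/side0.png')[170:230,250:340]
cv2.imwrite('pics/crop.png',np.hstack([cv2.resize(x,(400,267),interpolation=cv2.INTER_CUBIC) for x in(a,b)]))
m=camera_model('wrist');print(np.array(m['T_tool_cam']),m['K'])
print(get_state()['eef_rot'])
# bed direction from rail ends, wrist img
st=get_state()
for uv in [(155,8),(258,31),(141,64),(241,83)]: print(uv,ray('wrist',uv,.016,st))
```

```text
[[ 0.001 -0.956 -0.294  0.08 ]
 [ 1.     0.001  0.     0.   ]
 [ 0.    -0.294  0.956 -0.147]
 [ 0.     0.     0.     1.   ]] [[297.319   0.    261.065]
 [  0.    297.319 187.53 ]
 [  0.      0.      1.   ]]
[ 0.707  0.707 -0.    -0.   ]
(155, 8) [0.49  0.206 0.016]
(258, 31) [0.621 0.165 0.016]
(141, 64) [0.472 0.131 0.016]
(241, 83) [0.601 0.099 0.016]
```

View pics/crop.png

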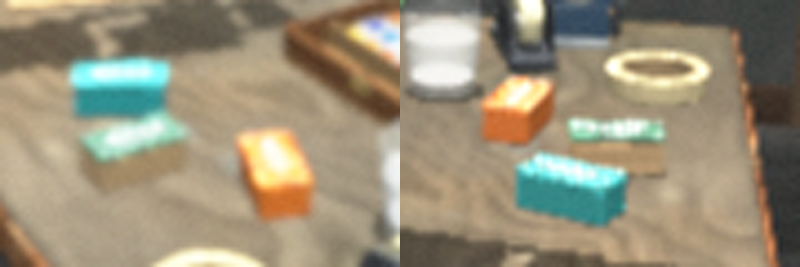

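The crop shows the green-topped block with pale wood sides and a white leaf next to the turquoise and orange ones, at world (0.432, -0.214). I'll go above it and look.

>>> apply_moves(plan=[{"gripper": -1, "translation": [-0.358, -0.322, 0.15], "angular": [0, 0, 0]}, {"gripper": -1, "translation": [-0.358, -0.322, 0.15], "angular": [0, 0, 0]}, {"gripper": -1, "translation": [-0.358, -0.322, 0.15], "angular": [0, 0, 0]}, {"gripper": -1, "translation": [-0.358, -0.322, 0.15], "angular": [0, 0, 0]}, {"gripper": -1, "translation": [-0.358, -0.322, 0.15], "angular": [0, 0, 0]}, {"gripper": -1, "translation": [-0.358, -0.322, 0.15], "angular": [0, 0, 0]}, {"gripper": -1, "translation": [-0.358, -0.322, 0.15], "angular": [0, 0, 0]}, {"gripper": -1, "translation": [-0.358, -0.322, 0.15], "angular": [0, 0, 0]}, {"gripper": -1, "translation": [-0.358, -0.322, 0.15], "angular": [0, 0, 0]}])

```text
time: 2.05
position: [0.4328, -0.2146, 0.147]
eef_rot: [0.707, 0.707, 0.0, 0.001]
force: [0.1, -0.1, -0.0]
grip_width: 0.0872
finger_force: 0.0
```

```bash
cat > look.py <<'E'
from h import *
import sys
np.set_printoptions(precision=4,suppress=True)
st=get_state();im=snapshot('wrist');save(im,sys.argv[1]);print(st['time'],st['position'],st['eef_rot'])
for d in spot_point('wrist','block_center')[:3]: print(round(d['conf'],2),w('wrist',d['at'],st))
for d in regions_of('wrist','block_center')[:3]:
    m=d['pixels'].astype(np.uint8);print('conf',round(d['conf'],2),m.sum(),np.argwhere(m).mean(0)[::-1],im[m>0].mean(0))
# green top face
hsv=cv2.cvtColor(im,cv2.COLOR_RGB2HSV)
g=cv2.inRange(hsv,(55,60,40),(86,255,255));g=cv2.morphologyEx(g,cv2.MORPH_CLOSE,np.ones((15,15)))
n,l,s,c=cv2.connectedComponentsWithStats(g)
for i in range(1,n):
    if s[i,4]>300:
        p=max(cv2.findContours((l==i).astype(np.uint8),0,1)[0],key=cv2.contourArea)[:,0]
        W=np.array([ray('wrist',q,.036,st)[:2] for q in p]).astype(np.float32)
        r=cv2.minAreaRect(W);print(s[i],'rect',r)
E
python3 look.py w1.png
```

```text
2.05 [ 0.4328 -0.2146  0.147 ] [0.707  0.7072 0.0003 0.0007]
0.81 [ 0.4668 -0.106   0.0126]
0.78 [ 0.5218 -0.306   0.0175]
0.64 [ 0.4299 -0.2121  0.0169]
conf 0.77 4941 [299.0291  66.9468] [138.7828 239.8484 239.3746]
conf 0.67 4858 [258.1503 182.269 ] [101.7711 125.7672 106.6478]
conf 0.56 1146 [341.6143 258.2042] [186.9642 128.13    65.1414]
[ 211  161   94   50 3828] rect ((0.4304966926574707, -0.21331161260604858), (0.08315913379192352, 0.043112002313137054), 3.3116443157196045)
```

View pics/w1.png

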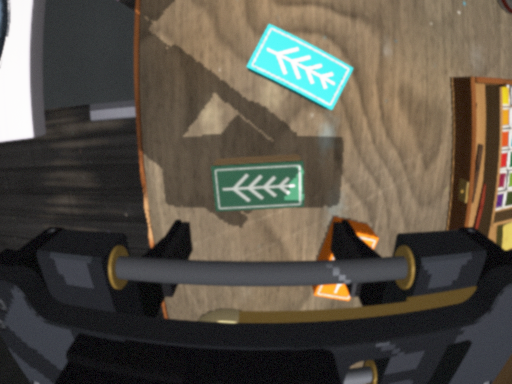

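The wrist view shows the green block at (258,187). Its top face measures 83x43 mm, centred at (0.4305, -0.2133) with a yaw of +3.3°. I'll turn the hand to close across the width and go lower.

>>> apply_moves(plan=[{"gripper": -1, "translation": [0.0022, -0.0038, 0.08], "angular": [0, 0, 0.4815]}, {"gripper": -1, "translation": [0.0022, -0.0038, 0.08], "angular": [0, 0, 0.4815]}, {"gripper": -1, "translation": [0.0022, -0.0038, 0.08], "angular": [0, 0, 0.4815]}, {"gripper": -1, "translation": [0.0022, -0.0038, 0.08], "angular": [0, 0, 0.4815]}, {"gripper": -1, "translation": [0.0022, -0.0038, 0.08], "angular": [0, 0, 0.4815]}, {"gripper": -1, "translation": [0.0022, -0.0038, 0.08], "angular": [0, 0, 0.4815]}, {"gripper": -1, "translation": [0.0022, -0.0038, 0.08], "angular": [0, 0, 0.4815]}, {"gripper": -1, "translation": [0.0022, -0.0038, 0.08], "angular": [0, 0, 0.4815]}, {"gripper": -1, "translation": [0.0022, -0.0038, 0.08], "angular": [0, 0, 0.4815]}, {"gripper": -1, "translation": [0.0022, -0.0038, 0.08], "angular": [0, 0, 0.4815]}])

```text
time: 3.2
position: [0.4306, -0.2126, 0.0989]
eef_rot: [0.999, 0.034, 0.0, 0.0]
force: [0.8, 0.2, -0.4]
grip_width: 0.0867
finger_force: 0.0
```

>>> apply_moves(plan=[{"gripper": -1, "translation": [0, 0, 0], "angular": [0, 0, 0.005]}, {"gripper": -1, "translation": [0, 0, 0], "angular": [0, 0, 0.005]}])

```text
time: 3.4
position: [0.4302, -0.2129, 0.0987]
eef_rot: [1.0, 0.03, 0.0, 0.0]
force: [0.3, -1.1, -0.7]
grip_width: 0.0872
finger_force: 0.0
```

```bash
python3 look.py w2.png; python3 -c "
from h import *
s=get_state();print(s['joints']);print(R.from_quat(s['eef_rot']).as_matrix())"
```

```text
3.4 [ 0.4302 -0.2129  0.0987] [0.9996 0.0297 0.0002 0.0002]
0.9 [ 0.4677 -0.1069  0.0143]
0.6 [ 0.43   -0.215   0.0171]
0.57 [ 0.5188 -0.3088  0.0153]
conf 0.9 6404 [132.2706 149.2853] [116.9455 215.6596 215.0248]
conf 0.78 6220 [260.95   200.1662] [115.2129 147.8852 126.3608]
conf 0.68 6507 [379.4441  95.2273] [241.4177 207.5134 121.0241]
[ 231  153   61  102 5794] rect ((0.4316224157810211, -0.21444791555404663), (0.08228908479213715, 0.04372815415263176), 3.438047409057617)
[-6.93964290e-01  5.68978242e-01  1.91305819e+00  2.60359506e-05
  6.59305927e-01  8.19356317e-01]
[[ 9.98349888e-01  5.74235206e-02  2.02609828e-04]
 [ 5.74235511e-02 -9.98349896e-01 -1.47828667e-04]
 [ 1.93786658e-04  1.59219309e-04 -9.99999969e-01]]
```

>>> apply_moves(plan=[{"gripper": -1, "translation": [0.002, 0.0025, 0.06], "angular": [0, 0, 0]}, {"gripper": -1, "translation": [0.002, 0.0025, 0.1], "angular": [0, 0, 0]}, {"gripper": -1, "translation": [0.002, 0.0025, 0.1225], "angular": [0, 0, 0]}, {"gripper": -1, "translation": [0.002, 0.0025, 0.1225], "angular": [0, 0, 0]}, {"gripper": 0.2, "translation": [0.002, 0.0025, 0.1225], "angular": [0, 0, 0]}, {"gripper": 1, "translation": [0.002, 0.0025, 0.1225], "angular": [0, 0, 0]}, {"gripper": 1, "translation": [0.002, 0.0025, 0.1225], "angular": [0, 0, 0]}, {"gripper": 1, "translation": [0.002, 0.0025, 0.1225], "angular": [0, 0, 0]}, {"gripper": 1, "translation": [0.002, 0.0025, 0.1225], "angular": [0, 0, 0]}, {"gripper": 1, "translation": [0.002, 0.0025, 0.1225], "angular": [0, 0, 0]}], force=30)

```text
time: 4.55
position: [0.4308, -0.2149, 0.0253]
eef_rot: [1.0, 0.028, 0.0, 0.0]
force: [0.7, 2.6, 2.5]
grip_width: 0.0469
finger_force: 1.2
```

>>> apply_moves(plan=[{"gripper": 1, "translation": [0, 0, 0], "angular": [0, 0, 0]}, {"gripper": 1, "translation": [0, 0, 0], "angular": [0, 0, 0]}, {"gripper": 1, "translation": [0, 0, 0], "angular": [0, 0, 0]}, {"gripper": 1, "translation": [0, 0, -0.05], "angular": [0, 0, 0]}, {"gripper": 1, "translation": [0, 0, -0.12], "angular": [0, 0, 0]}, {"gripper": 1, "translation": [0, 0, -0.2], "angular": [0, 0, 0]}, {"gripper": 1, "translation": [0, 0, -0.25], "angular": [0, 0, 0]}, {"gripper": 1, "translation": [0, 0, -0.25], "angular": [0, 0, 0]}])

```text
time: 5.35
position: [0.4331, -0.2169, 0.1787]
eef_rot: [1.0, 0.028, 0.004, 0.003]
force: [0.1, -0.9, -2.2]
grip_width: 0.0437
finger_force: 30.0
```

>>> apply_moves(plan=[{"gripper": 1, "translation": [0.1455, -0.631, 0], "angular": [0, 0, 0.104]}, {"gripper": 1, "translation": [0.1455, -0.631, 0], "angular": [0, 0, 0.104]}, {"gripper": 1, "translation": [0.1455, -0.631, 0], "angular": [0, 0, 0.104]}, {"gripper": 1, "translation": [0.1455, -0.631, 0], "angular": [0, 0, 0.104]}, {"gripper": 1, "translation": [0.1455, -0.631, 0], "angular": [0, 0, 0.104]}, {"gripper": 1, "translation": [0.1455, -0.631, 0], "angular": [0, 0, 0.104]}, {"gripper": 1, "translation": [0.1455, -0.631, 0], "angular": [0, 0, 0.104]}, {"gripper": 1, "translation": [0.1455, -0.631, 0], "angular": [0, 0, 0.104]}, {"gripper": 1, "translation": [0.1455, -0.631, 0], "angular": [0, 0, 0.104]}, {"gripper": 1, "translation": [0.1455, -0.631, 0], "angular": [0, 0, 0.104]}])

```text
time: 6.35
position: [0.4958, 0.1689, 0.1731]
eef_rot: [0.991, -0.134, -0.002, 0.001]
force: [-0.2, -0.8, -2.3]
grip_width: 0.044
finger_force: 30.0
```

Run:
```python
from h import *
st=get_state();im=snapshot('wrist');save(im,'w3.png')
for t in ['bed','stops','block_center']:
    for d in spot_point('wrist',t)[:2]: print(t,round(d['conf'],2),w('wrist',d['at'],st).round(4))
print(st['position'],R.from_quat(st['eef_rot']).as_matrix().round(4))
cv2.imwrite('pics/w3b.png',cv2.resize(im[:,:,::-1],(800,600),interpolation=cv2.INTER_CUBIC))
```

```text
bed 0.79 [ 0.6104  0.1287 -0.0023]
stops 0.63 [6.134e-01 1.360e-01 4.000e-04]
block_center 0.98 [ 0.4674 -0.1071  0.0143]
block_center 0.82 [0.4936 0.1667 0.1674]
[0.49576425 0.16892642 0.17305409] [[ 0.9643 -0.2648 -0.0036]
 [-0.2648 -0.9643 -0.001 ]
 [-0.0032  0.0019 -1.    ]]
```

View pics/w3b.png

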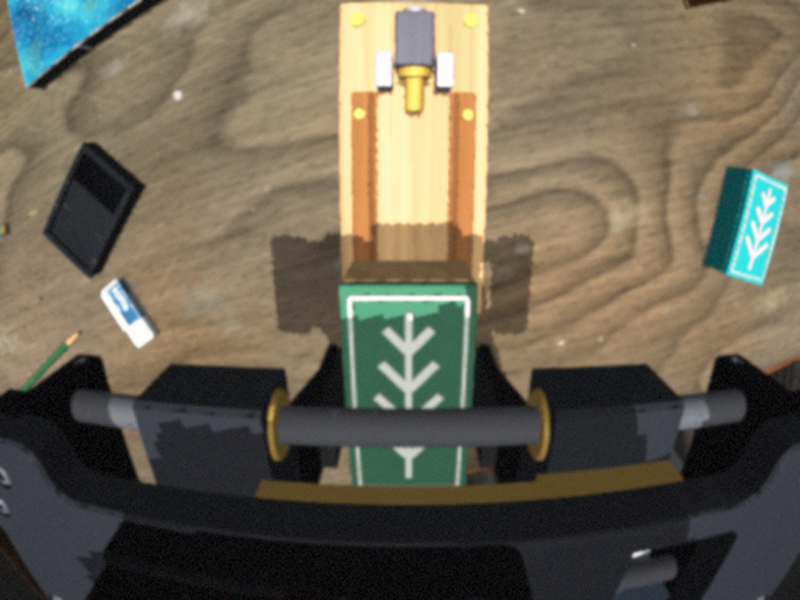

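The view shows the bed almost aligned with the held block. The stops are at (384,72) and (445,72), and the rails span columns 352–376 and 449–475 (in the 800-pixel picture). Next I'll fit the edges.

```bash
cat > bed.py <<'E'
from h import *
import sys
def measure(f,rows,st,x0=200,x1=330):
    im=cv2.imread('pics/'+f)[:,:,::-1]
    hsv=cv2.cvtColor(np.ascontiguousarray(im),cv2.COLOR_RGB2HSV)
    rail=cv2.inRange(hsv,(3,110,80),(17,255,225))
    L,Rr=[],[]
    for r in rows:
        c=np.flatnonzero(rail[r,x0:x1])+x0
        mid=(c.min()+c.max())/2;l=c[c<mid];q=c[c>mid]
        L.append([l.min(),l.max()+1,r]);Rr.append([q.min(),q.max()+1,r])
    L,Rr=np.array(L)-.5*np.array([1,1,0]),np.array(Rr)-.5*np.array([1,1,0])
    res=[]
    for A in (L[:,[0,2]],L[:,[1,2]],Rr[:,[0,2]],Rr[:,[1,2]]):
        W=np.array([ray('wrist',q,.016,st)[:2] for q in A])
        v=cv2.fitLine(W.astype(np.float32),cv2.DIST_HUBER,0,.01,.01).ravel()
        if v[0]<0:v[:2]*=-1
        res.append(v);print('yaw',np.degrees(np.arctan2(v[1],v[0])).round(2),'y at x=.55: %.4f'%(v[3]+(0.55-v[2])*v[1]/v[0]))
if __name__=='__main__':
    st=get_state();print(st['position'])
    measure('w3.png',range(75,140,3),st)
    # stop faces: bottom edge of white posts (top edge, z .038) ; nose
    for n,uv,z in [('stopL',(245.5,57),.012),('stopR',(285,57),.012),('stopLtop',(245,57),.038),('nose',(264.5,72),.031),('rail end L',(233,60),.016),('blockfront L',(218.5,182),.17+.011),('R',(304,182),.181)]: print(n,ray('wrist',uv,z,st).round(4))
E
python3 bed.py
```

```text
[0.49657539 0.16642966 0.17427416]
yaw -16.54 y at x=.55: 0.1879
yaw -16.26 y at x=.55: 0.1719
yaw -16.18 y at x=.55: 0.1223
yaw -17.27 y at x=.55: 0.1103
stopL [0.6208 0.1464 0.012 ]
stopR [0.6101 0.1076 0.012 ]
stopLtop [0.6171 0.1465 0.038 ]
nose [0.5988 0.1327 0.031 ]
rail end L [0.6209 0.1592 0.016 ]
blockfront L [0.5417 0.174  0.181 ]
R [0.5303 0.1332 0.181 ]
```

>>> apply_moves(plan=[{"gripper": 1, "translation": [0, 0.003, 0.05], "angular": [0, 0, 0.0045]}, {"gripper": 1, "translation": [0, 0.003, 0.1], "angular": [0, 0, 0.0045]}, {"gripper": 1, "translation": [0, 0.003, 0.11], "angular": [0, 0, 0.0045]}, {"gripper": 1, "translation": [0, 0.003, 0.11], "angular": [0, 0, 0.0045]}, {"gripper": 1, "translation": [0, 0.003, 0.11], "angular": [0, 0, 0.0045]}, {"gripper": 1, "translation": [0, 0.003, 0.11], "angular": [0, 0, 0.0045]}, {"gripper": 1, "translation": [0, 0.003, 0.11], "angular": [0, 0, 0.0045]}])

```text
time: 7.25
position: [0.4975, 0.1663, 0.1102]
eef_rot: [0.99, -0.142, 0.001, -0.0]
force: [0.1, 0.2, -1.8]
grip_width: 0.0436
finger_force: 30.0
```

Run:
```python
from h import *
from bed import measure
s0=get_state();im=snapshot('wrist');save(im,'w4.png');s1=get_state()
print(s0['position'],s1['position'],R.from_quat(s0['eef_rot']).as_matrix().round(4))
try: measure('w4.png',range(45,110,3),s0)
except Exception as e: print(e)
cv2.imwrite('pics/w4b.png',cv2.resize(im[0:260,130:400,::-1],None,fx=2.3,fy=2.3,interpolation=cv2.INTER_CUBIC))
```

```text
[0.4974678  0.16626333 0.11023985] [0.49728162 0.16630957 0.11006485] [[ 9.594e-01 -2.820e-01  2.500e-03]
 [-2.820e-01 -9.594e-01  3.000e-04]
 [ 2.400e-03 -1.000e-03 -1.000e+00]]
zero-size array to reduction operation minimum which has no identity
```

View pics/w4b.png

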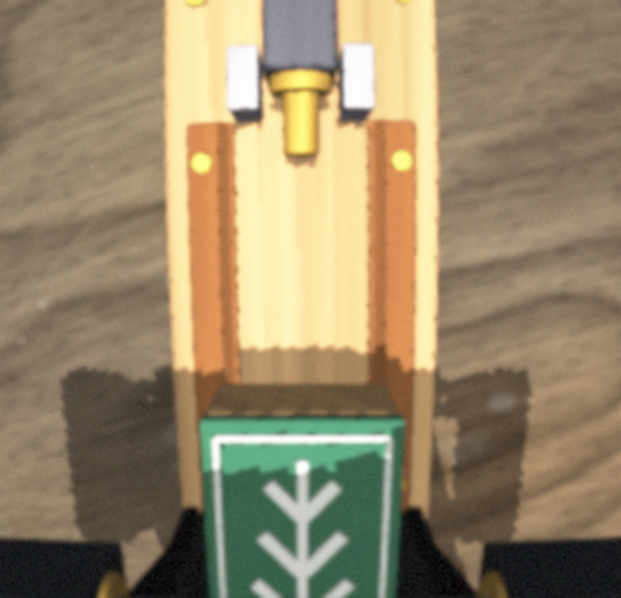

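Block held level above the channel. The rails show in rows 52–160 of the full image, and the plunger nose is at about (260,67). I'll fit using those rows.

Run:
```python
from h import *
from bed import measure
s=get_state()
print(s['position'])
measure('w4.png',range(56,146,3),s,205,315)
f=lambda x,y:(130+x/2.3-.3,y/2.3-.3)
for n,uv,z in [('stopL',f(242,120),.008),('stopR',f(358,120),.008),('nose',f(300,156),.031),('railL',f(210,123),.016),('railR',f(393,121),.016),('blkL',f(202,420),.121),('blkR',f(404,418),.121)]: print(n,ray('wrist',uv,z,s).round(4))
for d in spot_point('wrist','stops')[:2]: print(round(d['conf'],2),w('wrist',d['at'],s).round(4))
for d in spot_point('wrist','block_center')[:2]: print(round(d['conf'],2),w('wrist',d['at'],s).round(4))
```

```text
[0.49728162 0.16630957 0.11006485]
yaw -15.64 y at x=.55: 0.1901
yaw -15.98 y at x=.55: 0.1734
yaw -15.69 y at x=.55: 0.1253
yaw -16.29 y at x=.55: 0.1081
stopL [0.6198 0.1513 0.008 ]
stopR [0.6081 0.1115 0.008 ]
nose [0.5985 0.1358 0.031 ]
railL [0.6208 0.1619 0.016 ]
railR [0.6036 0.1008 0.016 ]
blkL [0.5434 0.1729 0.121 ]
blkR [0.532  0.1323 0.121 ]
0.27 [ 0.6131  0.3948 -0.0053]
0.75 [ 0.4645 -0.1058  0.016 ]
0.69 [0.4947 0.1669 0.1013]
```

>>> apply_moves(plan=[{"gripper": 1, "translation": [0.034, 0, 0.03], "angular": [0, 0, -0.002]}, {"gripper": 1, "translation": [0.034, 0, 0.07], "angular": [0, 0, -0.002]}, {"gripper": 1, "translation": [0.034, 0, 0.1], "angular": [0, 0, -0.002]}, {"gripper": 1, "translation": [0.034, 0, 0.1], "angular": [0, 0, -0.002]}, {"gripper": 1, "translation": [0.034, 0, 0.1], "angular": [0, 0, -0.002]}, {"gripper": 1, "translation": [0.034, 0, 0.1], "angular": [0, 0, -0.002]}, {"gripper": 1, "translation": [0.034, 0, 0.1], "angular": [0, 0, -0.002]}])

```text
time: 8.1
position: [0.517, 0.1606, 0.0502]
eef_rot: [0.99, -0.139, 0.001, -0.0]
force: [-0.6, 0.6, -2.4]
grip_width: 0.0438
finger_force: 30.0
```

Run:
```python
from h import *
from bed import measure
s0=get_state();im=snapshot('wrist');save(im,'w5.png')
print(s0['time'],s0['position'],s0['force'],R.from_quat(s0['eef_rot']).as_matrix().round(4))
try: measure('w5.png',range(40,100,3),s0,190,330)
except Exception as e: print(e)
cv2.imwrite('pics/w5b.png',cv2.resize(im[0:220,130:400,::-1],None,fx=2.7,fy=2.7,interpolation=cv2.INTER_CUBIC))
```

```text
8.1 [0.51696158 0.16064464 0.05017393] [-0.6388361   0.59370536 -2.36974872] [[ 9.612e-01 -2.757e-01  2.300e-03]
 [-2.757e-01 -9.612e-01  3.000e-04]
 [ 2.100e-03 -9.000e-04 -1.000e+00]]
zero-size array to reduction operation minimum which has no identity
```

View pics/w5b.png

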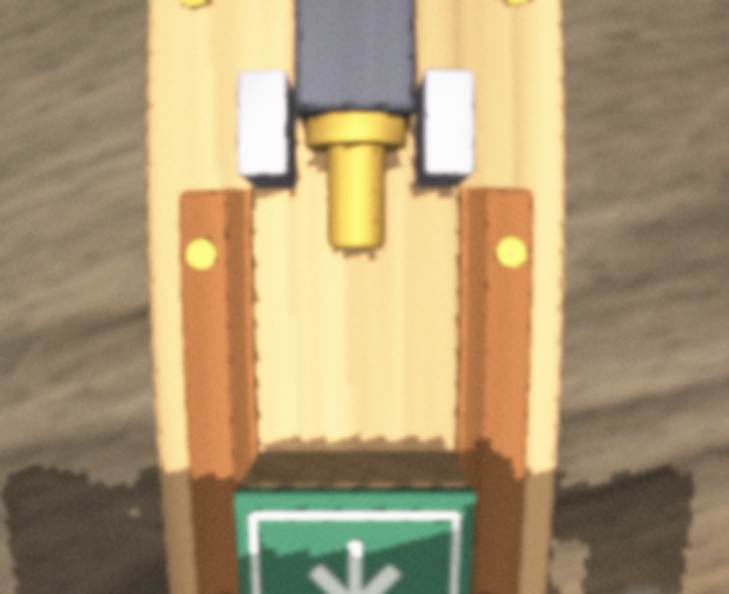

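The picture shows the block just above the channel and nearly centred: its top front corners are at crop (236,491) and (474,491), and the channel walls are at 256 and 459. I'll compute the offset.

Run:
```python
from h import *
from bed import measure
s=get_state();print(s['position'])
measure('w5.png',range(78,155,3),s,185,335)
f=lambda x,y:(130+x/2.7-.3,y/2.7-.3)
P={n:ray('wrist',f(x,y),z,s) for n,x,y,z in [('wallL1',252,200,.008),('wallL2',258,430,.008),('wallR1',461,200,.008),('wallR2',458,430,.008),('blkL',236,491,.061),('blkR',474,491,.061),('botL',251,452,.025),('botR',462,452,.025),('stopL',268,186,.008),('stopR',445,186,.008),('nose',356,248,.031)]}
a=np.radians(-15.9);B=np.array([[np.cos(a),np.sin(a)],[-np.sin(a),np.cos(a)]])
o=(P['stopL']+P['stopR'])[:2]/2
for k,v in P.items(): print(k,(B@(v[:2]-o)*1000).round(1))
print('tcp',(B@(s['position'][:2]-o)*1000).round(1),o)
```

```text
[0.51683395 0.16062317 0.05007612]
yaw -15.78 y at x=.55: 0.1904
yaw -15.56 y at x=.55: 0.1724
yaw -15.46 y at x=.55: 0.1256
yaw -15.5 y at x=.55: 0.1077
wallL1 [-3.2 24.3]
wallL2 [-58.3  23.8]
wallR1 [ -3.3 -24.3]
wallR2 [-58.4 -24.5]
blkL [-58.5  21.5]
blkR [-58.6 -20.8]
botL [-59.8  23.4]
botR [-59.9 -23.3]
stopL [ 0.  20.5]
stopR [ -0.  -20.5]
nose [-15.6   0.1]
tcp [-101.3    2.1] [0.61372695 0.1308355 ]
```

Lateral offset is about 0.3 mm, with the block centre at bed x = -101 mm and yaw within 0.3°. Lowering it now.

>>> apply_moves(plan=[{"gripper": 1, "translation": [0, 0, 0.008], "angular": [0, 0, 0]}, {"gripper": 1, "translation": [0, 0, 0.016], "angular": [0, 0, 0]}, {"gripper": 1, "translation": [0, 0, 0.022], "angular": [0, 0, 0]}, {"gripper": 1, "translation": [0, 0, 0.026], "angular": [0, 0, 0]}, {"gripper": 1, "translation": [0, 0, 0.028], "angular": [0, 0, 0]}, {"gripper": 1, "translation": [0, 0, 0.029], "angular": [0, 0, 0]}, {"gripper": 1, "translation": [0, 0, 0.029], "angular": [0, 0, 0]}, {"gripper": 1, "translation": [0, 0, 0.029], "angular": [0, 0, 0]}])

```text
time: 8.95
position: [0.5159, 0.1604, 0.0333]
eef_rot: [0.99, -0.139, -0.0, 0.0]
force: [-3.0, -0.8, 12.8]
grip_width: 0.0437
finger_force: 30.0
```

The block sits on the floor (z 0.0333, about 13 N). I'll ease the down-push a little and slide forward.

>>> apply_moves(plan=[{"gripper": 1, "translation": [0, 0, -0.0004], "angular": [0, 0, 0]}, {"gripper": 1, "translation": [0, 0, -0.0004], "angular": [0, 0, 0]}, {"gripper": 1, "translation": [0.015, 0, -0.0004], "angular": [0, 0, 0]}, {"gripper": 1, "translation": [0.03, 0, -0.0004], "angular": [0, 0, 0]}, {"gripper": 1, "translation": [0.045, 0, -0.0004], "angular": [0, 0, 0]}, {"gripper": 1, "translation": [0.06, 0, -0.0004], "angular": [0, 0, 0]}, {"gripper": 1, "translation": [0.075, 0, -0.0004], "angular": [0, 0, 0]}, {"gripper": 1, "translation": [0.085, 0, -0.0004], "angular": [0, 0, 0]}, {"gripper": 1, "translation": [0.085, 0, -0.0004], "angular": [0, 0, 0]}])

```text
time: 9.85
position: [0.56, 0.1471, 0.0332]
eef_rot: [0.99, -0.139, -0.006, 0.0]
force: [-10.3, 2.2, 15.6]
grip_width: 0.0435
finger_force: 30.0
```

```bash
cat > f.py <<'E'
from h import *
s=get_state();M=R.from_quat(s['eef_rot']).as_matrix()
o=np.array([.6137,.1308]);a=np.radians(-15.8);B=np.array([[np.cos(a),np.sin(a)],[-np.sin(a),np.cos(a)]])
print(s['time'],'force tool xyz',(M.T@s['force']).round(1),'tcp bed mm',(B@(s['position'][:2]-o)*1000).round(1),'z',s['position'][2],'yaw',np.degrees(np.arctan2(M[1,0],M[0,0])).round(2),'tilt',M[2,:2].round(4))
E
python3 f.py
```

```text
9.85 force tool xyz [-10.7   0.8 -15.5] tcp bed mm [-56.1   1.1] z 0.03315472379789468 yaw -16.02 tilt [-0.0109  0.0025]
```

>>> apply_moves(plan=[{"gripper": 1, "translation": [0.006, 0, -0.0006], "angular": [0, 0, 0]}, {"gripper": 1, "translation": [0.012, 0, -0.0006], "angular": [0, 0, 0]}, {"gripper": 1, "translation": [0.018, 0, -0.0006], "angular": [0, 0, 0]}, {"gripper": 1, "translation": [0.018, 0, -0.0006], "angular": [0, 0, 0]}, {"gripper": 1, "translation": [0.018, 0, -0.0006], "angular": [0, 0, 0]}])

```text
time: 10.35
position: [0.5664, 0.1452, 0.0331]
eef_rot: [0.99, -0.139, -0.009, 0.001]
force: [-16.2, 5.1, 18.7]
grip_width: 0.0438
finger_force: 30.0
```

```bash
python3 f.py
```

```text
10.35 force tool xyz [-17.3  -0.3 -18.4] tcp bed mm [-49.5   1. ] z 0.0331022760937618 yaw -16.01 tilt [-0.0185  0.0037]
```

>>> apply_moves(plan=[{"gripper": 1, "translation": [0, 0, -0.001], "angular": [0, 0.003, 0]}, {"gripper": 1, "translation": [0, 0, -0.0015], "angular": [0, 0.005, 0]}, {"gripper": 1, "translation": [0, 0, -0.0015], "angular": [0, 0.005, 0]}, {"gripper": 1, "translation": [0, 0, -0.0015], "angular": [0, 0.005, 0]}])

```text
time: 10.75
position: [0.5668, 0.1451, 0.0331]
eef_rot: [0.99, -0.139, -0.001, 0.002]
force: [-12.7, 4.8, 13.4]
grip_width: 0.0436
finger_force: 30.0
```

```bash
python3 f.py
```

```text
10.75 force tool xyz [-13.6  -1.1 -13.4] tcp bed mm [-49.   1.] z 0.0331003336167248 yaw -16.01 tilt [-0.0022  0.0037]
```

>>> apply_moves(plan=[{"gripper": 1, "translation": [0, 0, -0.002], "angular": [0, 0.001, 0]}, {"gripper": 1, "translation": [0.005, 0, -0.0025], "angular": [0, 0.002, 0]}, {"gripper": 1, "translation": [0.01, 0, -0.0025], "angular": [0, 0.003, 0]}, {"gripper": 1, "translation": [0.01, 0, -0.0025], "angular": [0, 0.003, 0]}, {"gripper": 1, "translation": [0.01, 0, -0.0025], "angular": [0, 0.003, 0]}])

```text
time: 11.25
position: [0.5735, 0.1431, 0.0333]
eef_rot: [0.99, -0.139, 0.004, 0.002]
force: [-9.9, 4.2, 4.5]
grip_width: 0.0436
finger_force: 30.0
```

```bash
python3 f.py
```

```text
11.25 force tool xyz [-10.6  -1.3  -4.6] tcp bed mm [-42.1   0.9] z 0.0333365913084665 yaw -16.02 tilt [0.0086 0.0036]
```

>>> apply_moves(plan=[{"gripper": 1, "translation": [0.002, 0, 0], "angular": [0, -0.001, 0]}, {"gripper": 1, "translation": [0.004, 0, 0], "angular": [0, -0.001, 0]}, {"gripper": 1, "translation": [0.004, 0, 0], "angular": [0, -0.001, 0]}, {"gripper": 1, "translation": [0.004, 0, 0], "angular": [0, -0.001, 0]}])

```text
time: 11.65
position: [0.5735, 0.1431, 0.0333]
eef_rot: [0.99, -0.139, 0.0, 0.002]
force: [-13.3, 6.9, 6.5]
grip_width: 0.0439
finger_force: 30.0
```

```bash
python3 f.py
```

```text
11.65 force tool xyz [-14.7  -2.9  -6.6] tcp bed mm [-42.    0.9] z 0.033314360720870774 yaw -16.01 tilt [0.0011 0.0042]
```

Pressed 2.4 mm further with no motion and the force rising, so it is on the stops. I'll add a little push and check with a look.

>>> apply_moves(plan=[{"gripper": 1, "translation": [0.0015, 0, 0], "angular": [0, 0, 0]}, {"gripper": 1, "translation": [0.0025, 0, 0], "angular": [0, 0, 0]}, {"gripper": 1, "translation": [0.0025, 0, 0], "angular": [0, 0, 0]}, {"gripper": 1, "translation": [0.0025, 0, 0], "angular": [0, 0, 0]}, {"gripper": 1, "translation": [0.0025, 0, 0], "angular": [0, 0, 0]}])

```text
time: 12.15
position: [0.5735, 0.143, 0.0333]
eef_rot: [0.99, -0.139, -0.001, 0.002]
force: [-15.3, 6.4, 8.6]
grip_width: 0.0439
finger_force: 30.0
```

```bash
python3 f.py
python3 - <<'E'
from h import *
im=snapshot('wrist');cv2.imwrite('pics/w6b.png',cv2.resize(im[40:240,150:380,::-1],None,fx=3,fy=3,interpolation=cv2.INTER_CUBIC))
E
python3 f.py
```

```text
12.15 force tool xyz [-16.5  -1.9  -8.5] tcp bed mm [-42.    0.8] z 0.033295494425654715 yaw -16.0 tilt [-0.0017  0.0048]
12.2 force tool xyz [-16.4  -2.7  -9. ] tcp bed mm [-42.    0.8] z 0.033303235757129124 yaw -16.0 tilt [-0.0017  0.0047]
```

View pics/w6b.png

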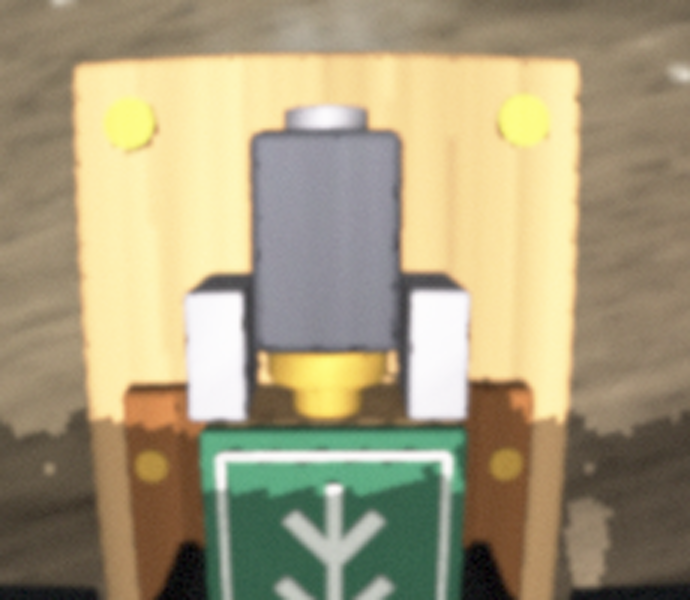

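The picture shows the block square against both white stop posts (rows 420–428) with the plunger pressed in. The push is steady at 16.5 N.

```bash
python3 -c "
from station import finish_job;print(finish_job())"
```

```text
the job is handed in; nothing more can be done
None
```

I've handed in the job: the block lies flat, leaf side up, square against both stops with the plunger pressed in, still gripped and pushed at about 16.5 N. The hand-in returned no verdict.

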